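# Deburr a sawn plate edge in the vise with a flat file

### The arm

A 6-joint arm with a two-finger parallel gripper is mounted at the origin on the work surface. World frame = base frame: x ahead of the robot, y to its left, z up, the work surface at z = 0. Lengths are in m, angles in rad, forces in N, time in s.
With the tool pointing down it reaches from about 0.35 to 0.85 m from the base axis. Payload 8.1 kg.
Tool frame: the origin (TCP) lies on the front face of the gripper's body, between the roots of the fingers; the fingertips stand 84 mm ahead of it and the grasp point (between the pads) lies 65 mm ahead of it; x points along the fingers, y is the direction in which the jaws open and shut, and the axes are right-handed (so a half turn about x gives the same grasp; the last joint's range is limited). The gripper opens to 93 mm and grips with 3 to 60 N. Pads are 15 mm wide; open, the fingers measure 128 mm over their backs; the gripper's body (75 mm by 188 mm) begins 65 mm behind the grasp point.
Start: joints at [1.073, 0.13, 1.488, -0, 1.523, -0.085], TCP at [0.241, 0.55, 0.303] pointing down, gripper open.
Joint ranges: [-2.96, 2.96], [-0.89, 2.26], [0.02, 2.5], [-1.34, 4.48], [0, 2.73], [-2.66, 2.66]. Speed limits (rad/s): [2.39, 2.39, 2.79, 3.14, 3.14, 3.14].

### API

Orientations are given as a rotation vector (axis times angle).
In Python, from plant import telemetry, read_camera, camera_params, robot gives the robot as it stands.
- The arm moves only by the tool step_arm, never from a script. Its argument "commands" is a list of rows, each an object with "xyz": the shift along the tool's x, y, z in mm, a list of three; "turn": the turn, a rotation vector about the tool's x, y, z in rad, a list of three; "grip": the finger opening in mm, from 0 to 93. In form: [{"xyz": [dx, dy, dz], "turn": [ax, ay, az], "grip": grip}, ...]. A call has 1 to 12 rows; each row is the pose to reach, as a shift and turn from the pose commanded when the call began, along the tool's axes at that moment; what a row does not reach only later rows make up. A row lasts 1/8 s, in which the tool goes at most 62.5 mm and 10.7 degrees, less where a joint would pass 70% of its speed; a pose out of reach is approached as far as the arm can. A call with a gripper value outside its range is refused whole. The fingers move at their own pace and stop on an object; "force" is the grip in N (left out, the last holds). Time passes only in rows, so rows that repeat a pose let the fingers close. It gives the time, the measured TCP pose, the force and the opening at its end, in the units of the state.
- telemetry.read_state(): the state, without advancing time (a new reading comes with each control period).
- read_camera(name): name is "scene" or "top" or "wrist"; returns the picture (420x560x3 uint8, red, green, blue); there is no depth.
- camera_params(name): a dict with "mtx" (3x3 intrinsics, pixels), "rvec" (rotation vector, rad) and "tvec" (3), from world to camera coordinates, as OpenCV has them. Camera axes: x right, y down, z forward; pixel columns grow to the right and rows downward; lengths in m; the calibration is good to about 2 mm. A picture is of the moment at which its call begins: read the wrist's pose just before it. camera_params takes no time and is no camera call; for the wrist camera it gives the pose at the moment of the call.
- robot.close_job(): hands the job in, once; it reports no verdict.
The state is a dict: "t": time; "q": joint angles; "dq": joint speeds; "joint_torque": joint torques, N m; "tool_pos": TCP position; "orientation": TCP orientation; "force": force on the tool from outside, world axes, zero at the start; "wrist_torque": the same for the moment, N m; "opening": finger opening in m.
Only numpy, scipy, OpenCV 4.12 (cv2) and the standard library are available. Lean on these libraries where they do the work, as an engineer would, in place of code of your own. Each camera call takes 0.05 s, during which the arm holds its last target. There are 200 camera calls.

### The job

Take the flat file from the rack and file the burr off the top edge of the thin plate in the vise: at least three full forward strokes square across the edge, away from the vise's tommy bar, with the blade level and pressed on lightly but firmly from near its tip to near its handle, and the file lifted clear of the edge for every return. The plate is springy, so never press hard and never drag the file back on it. Then lay the file down gently in the rack the way it lay and let go, leaving everything else where it is.

Things in the scene. Friction and masses are not known exactly. Their poses are not given: they have to be found in the camera images.
- file: Flat file: square wood handle 24 x 24 mm, ferrule, flat steel blade 18 x 4 mm; 0.14 kg, level in the rack. Origin on the long axis, in the handle near the centre of mass: the place to grip, firmly (40 N or more) as a push at the tip can pivot it. x points to the tip, z up. Along x: handle -77 to 17 mm, ferrule to 30, blade 30 to 180. Not given while held.
- file_tip (a point): Front end of the flat file's blade, mid-width, on its lower face: 180 mm ahead of the file's origin and 2 mm below its axis.
- round_file: The other file in the rack: handle 26 mm square, a thin round blade 6 mm across. Origin and x axis as for the flat file. Leave it lying.
- rack: Fixed low wooden file rack: board 250 x 190 mm, top 10 mm up. Origin on the table, x along the files to their tips, z up. Files lie along x at y = +47.5 and -47.5 mm (either in either), origins at x about 0, the flat file's axis 38 mm up. Handle bar at x -71 to -53 mm, top 26 mm up; blade bar at x 111 to 129 mm, top 36 mm up, 14 mm blocks on it leave a slot 62 mm wide for each blade.
- vise: Blue bench vise, bolted down, jaws 100 mm wide, 140 mm high. Origin on the table under the middle of the gap between the jaws. x runs along the screw, away from the tommy bar (the worker's side) to the anvil: forward for filing. y along the jaws, z up. It reaches 180 mm behind and 130 mm ahead of the origin; only the plate stands above the jaw tops.
- jaw (a point): Middle of the gap between the jaws, level with their tops, 140 mm over the table. The plate stands up through here: 42 mm wide along the jaws, its middle within 8 mm of this point. Its level top edge is 44 to 60 mm above this point: the exact height is not given and must be seen or felt with the file.
- sheet (a joint): Aluminium plate upright in the jaws, square to the vise's x, 42 mm wide, 2 mm thick, 10 mm hole; file its sawn top edge (burr too fine to see). It is springy: value = lean at the jaws in rad, 0 upright, + forward (vise x), 7 N m/rad. A file bearing 3 to 8 N and moving forward leans it some 0.02 to 0.06; dragged back, it leans negative. Press with no more than about 15 N.
- ink_tin: Black closed ink tin, 90 mm across, 125 mm high. Origin under its middle. Leave alone.
- glass_jar: Glass jar with a lid, 74 mm across, 110 mm high. Origin under its middle. Leave alone.
- tape_roll: Roll of yellow tape, 100 mm across, 24 mm high. Origin under its middle. Leave alone.
- square: Engineer's square lying flat: stock 100 mm, blade 150 mm, 14 mm high. Origin under the stock. Leave alone.
- offcut: Aluminium offcut lying flat, 120 x 42 x 4 mm. Origin under its middle. Leave alone.
- file_brush: Brush for cleaning files, lying on the table. Leave alone.

How it is judged:
On the way, in this order (a step that is already met when the one before it is completed fails the run):
1. first stroke begins: the front third of the blade bears on the plate's edge with more than 2 N, file square and level within 0.3 rad (contact force between file and sheet above 2 N and x of file_tip in the frame of jaw between 0 and 0.055 m and angle between the x axis of file and the x axis of vise, either way round below 0.3 rad and angle between the z axis of file and the z axis of vise, either way round below 0.3 rad), for 0.04 s.
2. first stroke ends: pushed forward, still bearing with more than 2 N, with at least 98 mm of blade past the edge (contact force between file and sheet above 2 N and x of file_tip in the frame of jaw above 0.098 m and value of joint sheet above 0.005 rad and angle between the x axis of file and the x axis of vise, either way round below 0.3 rad and angle between the z axis of file and the z axis of vise, either way round below 0.3 rad), for 0.04 s.
3. the file is carried back clear of the edge after the first stroke (contact force between file and sheet below 0.05 N and x of file_tip in the frame of jaw below 0.055 m), for 0.08 s.
4. second stroke begins: the front third of the blade bears on the plate's edge with more than 2 N, file square and level within 0.3 rad (all of step 1), for 0.04 s.
5. second stroke ends: pushed forward, still bearing with more than 2 N, with at least 98 mm of blade past the edge (all of step 2), for 0.04 s.
6. the file is carried back clear of the edge after the second stroke (all of step 3), for 0.08 s.
7. third stroke begins: the front third of the blade bears on the plate's edge with more than 2 N, file square and level within 0.3 rad (all of step 4), for 0.04 s.
8. third stroke ends: pushed forward, still bearing with more than 2 N, with at least 98 mm of blade past the edge (all of step 5), for 0.04 s.
At the end, for the whole second after the job is handed in: After three forward strokes the flat file lies level in the rack, tip the same way as before (origin within 25 mm along the rack, within 85 mm of its middle across, 33 to 43 mm over the table, turned less than 0.15 rad, at rest), and the plate stands upright again (within 0.003 rad) (x of file in the frame of rack between -0.025 and 0.025 m and y of file in the frame of rack between -0.085 and 0.085 m and z of file in the frame of rack between 0.033 and 0.043 m and angle between the x axis of file and the x axis of rack, either way round below 0.15 rad and angle between the z axis of file and the z axis of rack, either way round below 0.12 rad and x of file_tip in the frame of rack above 0.1 m and linear speed of file below 0.02 m/s and value of joint sheet between -0.003 and 0.003 rad); the robot touches nothing.
It fails at once if the file is dragged back over the edge under load (the plate springs backward by more than 0.014 rad) (value of joint sheet below -0.014 rad).
It fails at once if the plate is pressed too hard (more than 20 N) (contact force between file and sheet above 20 N).
It fails at once if the gripper or arm knocks the plate or the vise (more than 5 N) (contact force between any of the fingers, the arm and sheet above 5 N or contact force between any of the fingers, the arm and vise above 5 N).
It fails at once if the file is dropped (contact force between the fingers and file below 0.05 N and linear speed of file above 0.5 m/s).
It fails at once if another thing is moved more than 20 mm (distance of any of round_file, ink_tin, glass_jar, tape_roll, square, offcut, file_brush from where it was at the start of the episode above 0.02 m).
It also fails if it takes over 70 s, if anything falls off the work surface, if the arm or the gripper's body presses on something with over 40 N, if the wrist force passes 120 N, or if a joint passes its speed limit or range.

## Working session

There is one attempt and no reset: what is moved stays moved. The work goes in short steps, Python scripts to look and compute and a tool call to move; the robot and the scene stay as the last step left them, time stands still between calls to the robot, and variables do not carry over. Pictures are saved under pics/ and viewed, about 8 in all and at most 12, crops included, and the job is handed in when it is done.

Besides the shell and the picture viewer there is one more tool, called as name(argument=value, ...), one argument or row to a line, values as JSON. step_arm: Moves the arm, as the interface text tells. Its arguments: {"type":"object","properties":{"commands":{"type":"array"},"force":{"type":"number"}},"required":["commands"]}

```bash
ls; mkdir -p pics
python3 - <<'E'
from plant import telemetry, read_camera, camera_params, robot
import cv2
s=telemetry.read_state();print(s)
for n in ("top","scene"):
    cv2.imwrite(f"pics/{n}0.png",cv2.resize(read_camera(n)[:,:,::-1],(784,588),interpolation=cv2.INTER_CUBIC))
    print(n,camera_params(n))
E
```

```text
pics
{'t': 0.0, 'q': array([ 1.07260727e+00,  1.31137214e-01,  1.48927611e+00, -9.58781939e-06,
        1.52297254e+00, -8.54080767e-02]), 'dq': array([ 9.73612341e-05,  5.24600422e-04, -1.30453624e-03, -1.21351933e-03,
       -2.61901064e-04, -6.48056828e-04]), 'joint_torque': array([ 1.80413295e-03, -5.59845793e+01, -4.91762567e+01,  7.67768710e-02,
        3.52084986e-02, -2.16547205e-04]), 'tool_pos': array([0.24048569, 0.54925111, 0.30170334]), 'orientation': array([ 0.32244368,  1.54694571, -0.32516168]), 'force': array([0.11057812, 0.0382135 , 0.58328594]), 'wrist_torque': array([ 0.03172458, -0.02777808,  0.01998962]), 'opening': 0.0928938411316798}
top {'mtx': array([[406.27781509,   0.        , 279.06986912],
       [  0.        , 406.27781509, 203.89273254],
       [  0.        ,   0.        ,   1.        ]]), 'rvec': array([ 2.18061277, -2.16050609,  0.13217266]), 'tvec': array([-0.0414689 ,  0.60012854,  1.22183539])}
scene {'mtx': array([[509.18778305,   0.        , 282.72919152],
       [  0.        , 509.18778305, 206.65445408],
       [  0.        ,   0.        ,   1.        ]]), 'rvec': array([ 1.34236622,  2.44454729, -0.71910156]), 'tvec': array([ 0.34712758, -0.33118644,  1.48198374])}
```

View pics/top0.png

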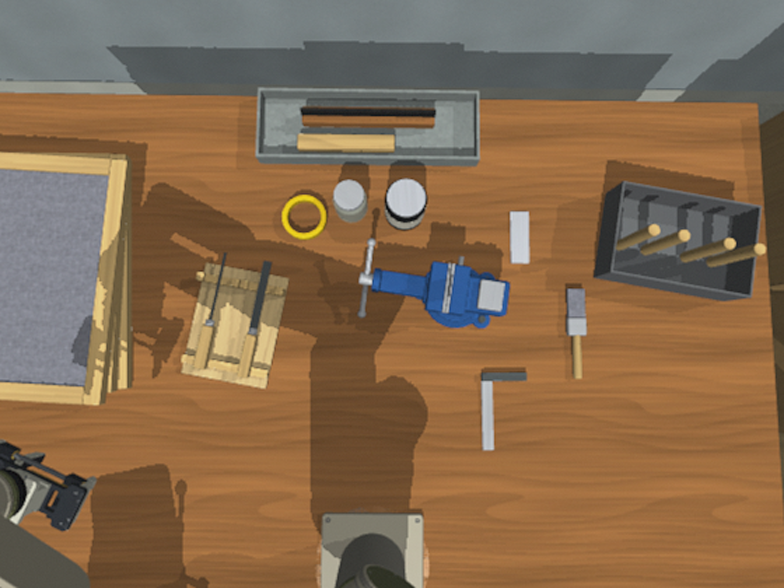

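View pics/scene0.png

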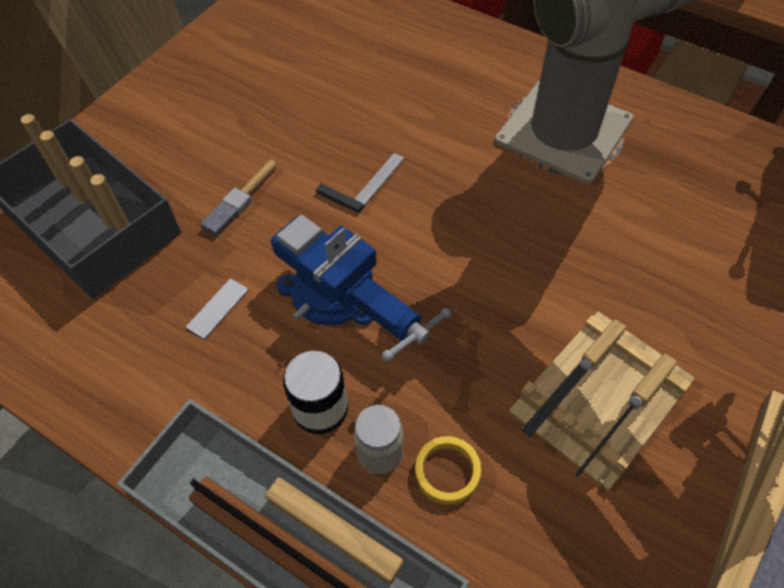

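The top view shows the flat file in the right slot of the rack: handle around (248,353), tip around (267,263). The vise is near (452,287), with forward pointing image-right. I'll crop both for finer pixel positions.

```bash
cat > h.py <<'E'
import numpy as np, cv2
from scipy.spatial.transform import Rotation as R
from plant import telemetry, read_camera, camera_params, robot
def ray(name,uv,z,p=None):
    p=p or camera_params(name); M=cv2.Rodrigues(np.array(p["rvec"]))[0]; t=np.array(p["tvec"]).ravel()
    d=M.T@np.linalg.inv(p["mtx"])@np.r_[uv,1]; c=-M.T@t
    return c+d*(z-c[2])/d[2]
def proj(name,X,p=None):
    p=p or camera_params(name)
    return cv2.projectPoints(np.array(X,float).reshape(-1,1,3),p["rvec"],p["tvec"],p["mtx"],None)[0].reshape(-1,2)
def crop(im,x,y,w,h,k): return cv2.resize(im[y:y+h,x:x+w,::-1],None,fx=k,fy=k,interpolation=cv2.INTER_CUBIC)
E
python3 - <<'E'
from h import *
T=read_camera("top");S=read_camera("scene")
a=crop(T,125,178,85,105,5) # 425x525
b=crop(S,185,145,120,105,3) #
c=crop(T,250,165,120,75,3)
W=np.zeros((525,785,3),np.uint8); W[:,:425]=a; W[:315-15,425:785]=b[:300]; W[300:525,425:785]=c
cv2.imwrite("pics/c1.png",W)
for n,uv,z in [("tip",(267,263),.036),("hend",(244,373),.05),("jaw",(452,287),.14)]: print(n,ray("top",np.array(uv)/1.4,z))
E
```

```text
tip [0.64726412 0.23732454 0.036     ]
hend [0.40759188 0.27569191 0.05      ]
jaw [ 0.58679943 -0.15852014  0.14      ]
```

View pics/c1.png

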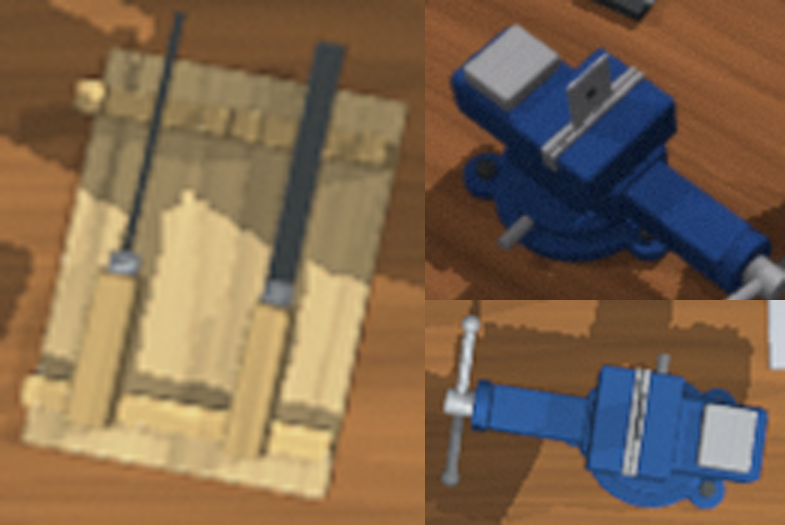

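The crop shows the file tip at (330,43), ferrule front at (279,283) and handle end at (247,455) in the left panel. The jaw gap runs from (643,370) to (630,474) bottom right, and the plate's top edge runs from (567,83) to (608,51) top right.

Run:
```python
from h import *
o=lambda u,k,off,c0=(0,0):(np.array(u)-c0+.5)/k-.5+off
f=[ray("top",o(u,5,(125,178)),z) for u,z in [((330,43),.040),((279,283),.04),((247,455),.045)]]
for p in f: print(p)
d=f[0]-f[2]; d[2]=0;print("len",np.linalg.norm(d),"yaw",np.arctan2(d[1],d[0])); u=d/np.linalg.norm(d)
print("origin est",f[0]-.18*u,f[2]+.077*u,f[1]-.03*u)
j=[ray("top",o(u,3,(250,165),(425,300)),.14) for u in [(643,370),(630,474)]]
print("jaw",j,np.mean(j,0)); dj=(j[0]-j[1]); print(np.linalg.norm(dj), "vise x yaw",np.arctan2(dj[1],dj[0])-np.pi/2)
# plate top edge in scene: intersect with vertical plane of jaw
for z in (.18,.184,.19,.195,.2,.204):
    a,b=[ray("scene",o(u,3,(185,145),(425,0)),z) for u in [(567,83),(608,51)]]
    n=np.array([dj[1],-dj[0],0])/np.linalg.norm(dj)
    print(z,a[:2],b[:2],np.linalg.norm(a-b),"along vise x:",(a-np.mean(j,0))@n,(b-np.mean(j,0))@n)
for n in("vise tommy",): print(ray("top",o((458,405),3,(250,165),(425,300)),.1))
s=telemetry.read_state();print(R.from_rotvec(s['orientation']).as_matrix())
p=camera_params("wrist");M=cv2.Rodrigues(p["rvec"])[0];Rt=R.from_rotvec(s['orientation']).as_matrix()
print("cam in tool",Rt.T@(-M.T@p["tvec"]-s['tool_pos']),Rt.T@M.T,p["mtx"][0,0])
```

```text
[0.65182173 0.23700998 0.04      ]
[0.50412637 0.26314614 0.04      ]
[0.40092224 0.27751703 0.045     ]
len 0.2541483388860224 yaw -0.16006613560131794
origin est [0.47412272 0.26569901 0.04      ] [0.47693793 0.2652445  0.045     ] [0.47450987 0.26792764 0.04      ]
jaw [array([ 0.63535587, -0.15718701,  0.14      ]), array([ 0.53666676, -0.14467355,  0.14      ])] [ 0.58601131 -0.15093028  0.14      ]
0.09947928748045844 vise x yaw -1.6969199913436892
0.18 [ 0.59607316 -0.16008303] [ 0.5561718  -0.15155688] 0.04080213200853485 along vise x: 0.007814376440592616 0.004375120873762059
0.184 [ 0.59826894 -0.15804701] [ 0.55854585 -0.14955895] 0.04061983950494549 along vise x: 0.0055183217520563925 0.0020944318163067972
0.19 [ 0.60156261 -0.15499298] [ 0.56210691 -0.14656205] 0.04034640074956135 along vise x: 0.002074239719252051 -0.0013266017698761164
0.195 [ 0.60430733 -0.15244795] [ 0.56507447 -0.14406464] 0.04011853512007423 along vise x: -0.0007958286414184101 -0.004177463091695259
0.2 [ 0.60705205 -0.14990292] [ 0.56804203 -0.14156723] 0.0398906694905876 along vise x: -0.0036658970020886097 -0.007028324413514306
0.204 [ 0.60924783 -0.1478669 ] [ 0.57041607 -0.13956931] 0.0397083769869981 along vise x: -0.005961951690624874 -0.009309013470969458
[0.60502593 0.01880432 0.1       ]
[[-5.02478100e-04  4.01147693e-01  9.16013251e-01]
 [-9.75197089e-04  9.16012734e-01 -4.01148002e-01]
 [-9.99999398e-01 -1.09486154e-03 -6.90782758e-05]]
cam in tool [-0.08203966  0.00032891 -0.08150101] [[-1.29227300e-03 -2.88238533e-01  9.57557768e-01]
 [ 9.99998844e-01  3.94510294e-04  1.46830261e-03]
 [-8.00987786e-04  9.57558558e-01  2.88237690e-01]] 327.1959754691668
```

```bash
cat >> h.py <<'E'
def plan(X,yaw):
    "tool-frame shift (mm) and turn to put the TCP at X, tool x down, tool z at world yaw"
    s=telemetry.read_state(); A=R.from_rotvec(s['orientation'])
    z=np.array([np.cos(yaw),np.sin(yaw),0]);x=np.array([0,0,-1.]);B=R.from_matrix(np.c_[x,np.cross(z,x),z])
    print("t",round(s['t'],2),"shift",(A.inv().apply(np.array(X)-s['tool_pos'])*1000).round(1),"turn",(A.inv()*B).as_rotvec().round(4),"F",s['force'].round(2),"M",s['wrist_torque'].round(3),"open",round(s['opening']*1000,1))
E
python3 -c "
from h import *
plan((.475,.266,.22),-.16)"
```

```text
t 0.2 shift [  82.3 -165.5  328.4] turn [-2.528e-01 -2.000e-04  1.100e-03] F [ 0.23 -0.18 -0.66] M [ 0.008 -0.037  0.001] open 92.9
```

step_arm(
  commands=[
    {"xyz": [10,-40,80],"turn": [-0.06,0,0],"grip": 60},
    {"xyz": [30,-85,165],"turn": [-0.13,0,0],"grip": 60},
    {"xyz": [50,-125,245],"turn": [-0.19,0,0],"grip": 60},
    {"xyz": [82,-165,328],"turn": [-0.253,0,0],"grip": 60},
    {"xyz": [82,-165,328],"turn": [-0.253,0,0],"grip": 60},
    {"xyz": [82,-165,328],"turn": [-0.253,0,0],"grip": 60},
    {"xyz": [82,-165,328],"turn": [-0.253,0,0],"grip": 60},
    {"xyz": [82,-165,328],"turn": [-0.253,0,0],"grip": 60},
    {"xyz": [82,-165,328],"turn": [-0.253,0,0],"grip": 60},
    {"xyz": [82,-165,328],"turn": [-0.253,0,0],"grip": 60},
  ],
)

```text
t: 1.45
tool_pos: [0.4744, 0.2682, 0.2213]
orientation: [0.124, 1.567, -0.123]
force: [-0.5, -0.2, 0.0]
opening: 0.0598
```

```bash
python3 -c "
from h import *
plan((.475,.266,.22),-.16)
p=camera_params('wrist');im=read_camera('wrist')
cv2.imwrite('pics/w1.png',im[:,:,::-1])
c,s=np.cos(-.16),np.sin(-.16)
P=lambda x,y,z:(.475+c*x-s*y,.266+s*x+c*y,z)
print(proj('wrist',[P(.18,0,.04),P(.03,0,.04),P(.017,0,.05),P(-.077,0,.05)],p).round(1)); np.save('w1.npy',p,allow_pickle=True)"
```

```text
t 1.45 shift [ 1.3 -2.1  1. ] turn [ 0.0023  0.0006 -0.0006] F [-0.47 -0.2   0.  ] M [-0.005  0.007  0.028] open 59.8
[[273.9 382.6]
 [273.8 244.1]
 [273.7 234.4]
 [273.7 116.7]]
```

View pics/w1.png

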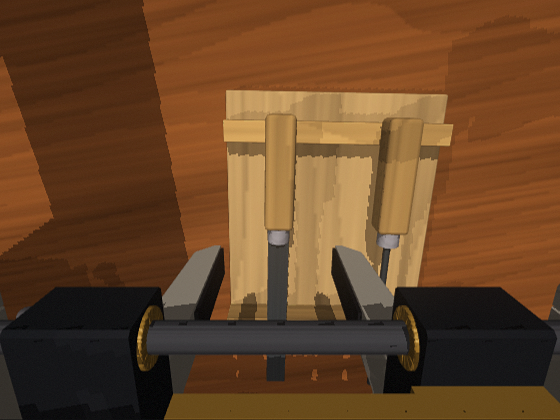

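The wrist view shows the file with its handle end at about (281,114), ferrule front at (278.5,243) and tip at (276,381). That is 2–7 px right of the prediction.

```bash
python3 -c "
from h import *
p=np.load('w1.npy',allow_pickle=True).item()
f=[ray('wrist',u,z,p) for u,z in [((276,381),.040),((278.5,243),.042),((279,231),.05),((281,115),.05)]]
d=f[0]-f[3];yaw=np.arctan2(d[1],d[0]);u=d*[1,1,0];u/=np.linalg.norm(u);print(np.linalg.norm(d[:2]),yaw)
for q,l in zip(f,(.18,.03,.017,-.077)): print((q-l*u).round(4))
plan((.4755,.2635,.104),yaw)"
```

```text
0.2562024496043719 -0.17289370388669625
[0.4737 0.2707 0.04  ]
[0.4738 0.2707 0.042 ]
[0.4728 0.271  0.05  ]
[0.4745 0.2706 0.05  ]
t 1.5 shift [117.2  -4.3   1.7] turn [ 0.015   0.0005 -0.0005] F [-0.5  -0.3   0.45] M [ 0.02  -0.051  0.015] open 60.0
```

step_arm(
  commands=[
    {"xyz": [50,2.4,-1],"turn": [0.015,0,0],"grip": 60},
    {"xyz": [95,2.4,-1],"turn": [0.015,0,0],"grip": 60},
    {"xyz": [117,2.4,-1],"turn": [0.015,0,0],"grip": 60},
    {"xyz": [117,2.4,-1],"turn": [0.015,0,0],"grip": 60},
    {"xyz": [117,2.4,-1],"turn": [0.015,0,0],"grip": 60},
    {"xyz": [117,2.4,-1],"turn": [0.015,0,0],"grip": 40},
    {"xyz": [117,2.4,-1],"turn": [0.015,0,0],"grip": 25},
    {"xyz": [117,2.4,-1],"turn": [0.015,0,0],"grip": 10},
    {"xyz": [117,2.4,-1],"turn": [0.015,0,0],"grip": 10},
    {"xyz": [117,2.4,-1],"turn": [0.015,0,0],"grip": 10},
  ],
  force=60,
)

```text
t: 2.75
tool_pos: [0.4744, 0.2694, 0.1039]
orientation: [0.137, 1.566, -0.137]
force: [-1.3, 0.6, 1.4]
opening: 0.0237
```

```bash
python3 -c "
from h import *
plan((.4738,.2707,.104),-.173);print(telemetry.read_state()['tool_pos'])"
```

```text
t 2.75 shift [-0.1  1.1 -0.8] turn [-0.0019  0.0001 -0.0002] F [-1.26  0.6   1.38] M [-0.016  0.079 -0.029] open 23.7
[0.47442597 0.26944895 0.10390643]
```

step_arm(
  commands=[
    {"xyz": [-15,0,0],"turn": [0,0,0],"grip": 10},
    {"xyz": [-50,0,0],"turn": [0,0,0],"grip": 10},
    {"xyz": [-100,0,0],"turn": [0,0,0],"grip": 10},
    {"xyz": [-150,0,0],"turn": [0,0,0],"grip": 10},
    {"xyz": [-200,0,0],"turn": [0,0,0],"grip": 10},
    {"xyz": [-220,0,0],"turn": [0,0,0],"grip": 10},
    {"xyz": [-230,0,0],"turn": [0,0,0],"grip": 10},
    {"xyz": [-230,0,0],"turn": [0,0,0],"grip": 10},
  ],
)

```text
t: 3.75
tool_pos: [0.4741, 0.2693, 0.3327]
orientation: [0.137, 1.568, -0.138]
force: [-0.5, 0.2, -1.3]
opening: 0.0235
```

```bash
python3 -c "
from h import *
plan((.602,-.001,.305),-1.697)"
```

```text
t 3.75 shift [  27.7 -243.9  173. ] turn [ 1.5222e+00 -3.0000e-04  1.6000e-03] F [-0.49  0.18 -1.3 ] M [0.038 0.018 0.016] open 23.5
```

step_arm(
  commands=[
    {"xyz": [0,-20,14],"turn": [0.13,0,0],"grip": 10},
    {"xyz": [0,-45,32],"turn": [0.28,0,0],"grip": 10},
    {"xyz": [0,-70,50],"turn": [0.43,0,0],"grip": 10},
    {"xyz": [0,-95,68],"turn": [0.58,0,0],"grip": 10},
    {"xyz": [0,-120,86],"turn": [0.73,0,0],"grip": 10},
    {"xyz": [0,-145,104],"turn": [0.88,0,0],"grip": 10},
    {"xyz": [0,-170,122],"turn": [1.03,0,0],"grip": 10},
    {"xyz": [0,-195,140],"turn": [1.18,0,0],"grip": 10},
    {"xyz": [0,-220,157],"turn": [1.33,0,0],"grip": 10},
    {"xyz": [0,-235,168],"turn": [1.45,0,0],"grip": 10},
    {"xyz": [0,-244,173],"turn": [1.522,0,0],"grip": 10},
    {"xyz": [0,-244,173],"turn": [1.522,0,0],"grip": 10},
  ],
)

```text
t: 5.25
tool_pos: [0.6017, -0.0016, 0.3309]
orientation: [1.3, 1.15, -1.305]
force: [0.0, 0.4, -1.1]
opening: 0.0236
```

step_arm(
  commands=[
    {"xyz": [12,0,0],"turn": [0,0,0],"grip": 10},
    {"xyz": [24,0,0],"turn": [0,0,0],"grip": 10},
    {"xyz": [28,0,0],"turn": [0,0,0],"grip": 10},
    {"xyz": [28,0,0],"turn": [0,0,0],"grip": 10},
  ],
)

```text
t: 5.75
tool_pos: [0.6019, -0.0006, 0.305]
orientation: [1.3, 1.148, -1.302]
force: [0.2, 0.7, -0.5]
opening: 0.0239
```

```bash
python3 -c "
from h import *
plan((.602,-.001,.305),-1.697);print(telemetry.read_state()['tool_pos'])
S=read_camera('scene');W=read_camera('wrist');T=read_camera('top')
I=np.zeros((600,800,3),np.uint8)
a=crop(S,175,130,150,150,4)[:600,:600]; 
I[:600,:400]=crop(S,195,130,100,150,4); I[:300,400:800]=cv2.resize(W[:,:,::-1],(400,300)); I[300:,400:]=crop(T,250,150,100,75,4)
cv2.imwrite('pics/v1.png',I)"
```

```text
t 5.75 shift [0.  0.1 0.4] turn [0.0009 0.     0.0011] F [ 0.18  0.75 -0.46] M [-0.046  0.047 -0.047] open 23.9
[ 0.60194594 -0.00063221  0.30503358]
```

View pics/v1.png

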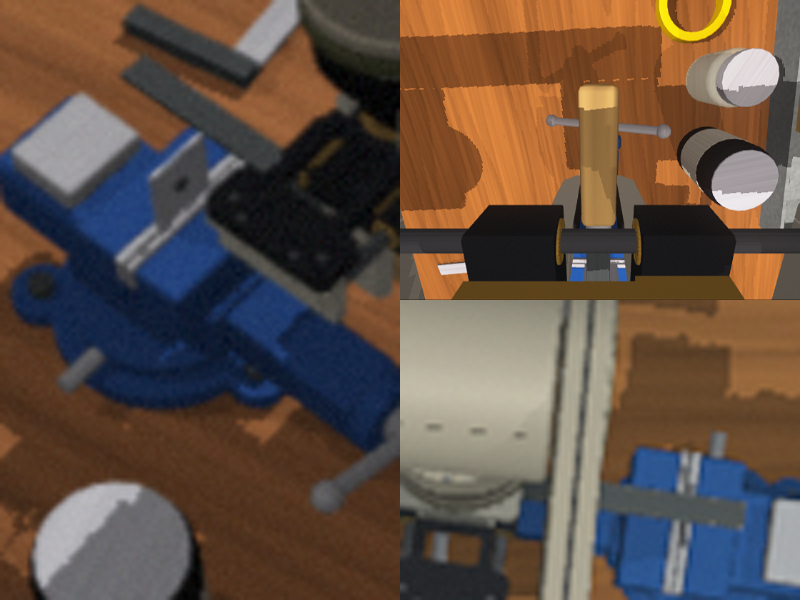

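The blade points forward over the vise above the plate. The plate's top edge runs from (150,178) to (203,130) in the left panel. In the top view the blade crosses the jaws near row 505 and the jaw ends are at (692,453) and (678,592), so I'm checking the lateral offset.

```bash
python3 -c "
from h import *
o=lambda u,k,off,c0=(0,0):(np.array(u)-c0+.5)/k-.5+off
t=lambda u,z:ray('top',o(u,4,(250,150),(400,300)),z).round(4)
s=lambda u,z:ray('scene',o(u,4,(195,130)),z).round(4)
print('jaw',t((692,453),.14),t((678,592),.14))
print('tip',t((744,514),.24),'blade',t((640,499),.24))
for z in (.184,.188,.192,.196,.2): print(z,s((150,178),z),s((203,130),z))
print('plate bottom @jaw',s((162,227),.14),s((212,183),.14))
print('scene tip',s((125,72),.24),s((145,56),.24))
"
```

```text
jaw [ 0.6357 -0.158   0.14  ] [ 0.5368 -0.1478  0.14  ]
tip [ 0.5811 -0.1795  0.24  ] blade [ 0.5902 -0.1123  0.24  ]
0.184 [ 0.602 -0.155  0.184] [ 0.5599 -0.1494  0.184 ]
0.188 [ 0.6042 -0.153   0.188 ] [ 0.5623 -0.1474  0.188 ]
0.192 [ 0.6064 -0.151   0.192 ] [ 0.5647 -0.1454  0.192 ]
0.196 [ 0.6086 -0.1489  0.196 ] [ 0.567  -0.1434  0.196 ]
0.2 [ 0.6108 -0.1469  0.2   ] [ 0.5694 -0.1414  0.2   ]
plate bottom @jaw [ 0.602  -0.1518  0.14  ] [ 0.5622 -0.1454  0.14  ]
scene tip [ 0.5835 -0.1781  0.24  ] [ 0.5691 -0.1755  0.24  ]
```

step_arm(
  commands=[
    {"xyz": [15,0,0],"turn": [0,0,0],"grip": 10},
    {"xyz": [30,0,0],"turn": [0,0,0],"grip": 10},
    {"xyz": [38,0,0],"turn": [0,0,0],"grip": 10},
    {"xyz": [41,0,0],"turn": [0,0,0],"grip": 10},
    {"xyz": [41,0,0],"turn": [0,0,0],"grip": 10},
  ],
)

```text
t: 6.52
tool_pos: [0.6022, -0.001, 0.2646]
orientation: [1.301, 1.147, -1.302]
force: [0.6, 0.1, -0.6]
opening: 0.0233
```

```bash
python3 -c "
from h import *
plan((.602,-.001,.264),-1.697)
S=read_camera('scene')
cv2.imwrite('pics/v2.png',crop(S,200,130,100,75,8))"
```

```text
t 6.53 shift [ 0.6 -0.2  0.1] turn [ 0.0002 -0.      0.0002] F [ 0.64  0.05 -0.63] M [-0.004  0.032 -0.011] open 23.3
```

View pics/v2.png

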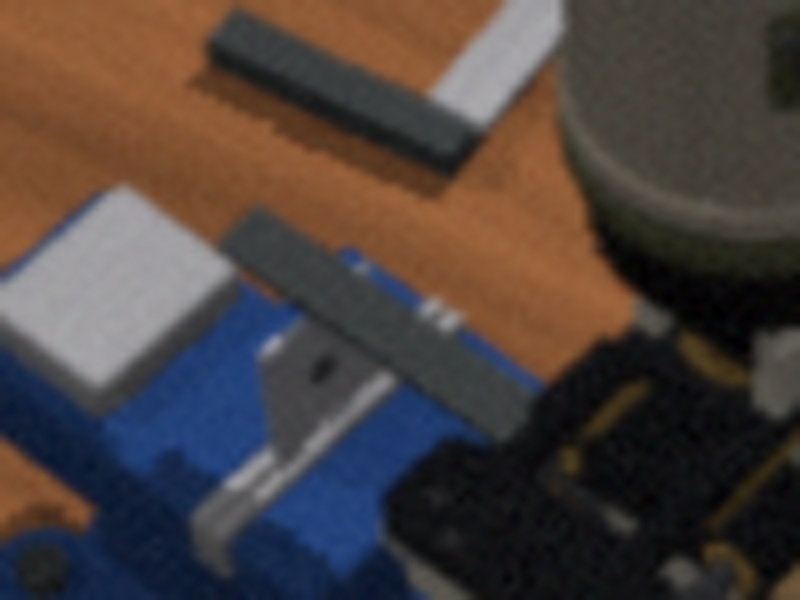

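The blade is just above the plate with a small gap and no contact moment. The plate's near corner is at (260,350). Next I probe down using the wrist moment.

step_arm(
  commands=[
    {"xyz": [2,0,0],"turn": [0,0,0],"grip": 10},
    {"xyz": [4,0,0],"turn": [0,0,0],"grip": 10},
    {"xyz": [4,0,0],"turn": [0,0,0],"grip": 10},
  ],
)

```text
t: 6.95
tool_pos: [0.6022, -0.001, 0.2606]
orientation: [1.301, 1.147, -1.302]
force: [-0.1, -0.5, -0.7]
opening: 0.024
```

```bash
python3 -c "
from h import *
plan((.602,-.001,.26),-1.697)"
```

```text
t 6.95 shift [ 0.6 -0.2  0. ] turn [0.0001 0.     0.0003] F [-0.1  -0.53 -0.73] M [0.02  0.132 0.032] open 24.0
```

step_arm(
  commands=[
    {"xyz": [1,0,0],"turn": [0,0,0],"grip": 10},
    {"xyz": [2,0,0],"turn": [0,0,0],"grip": 10},
    {"xyz": [2,0,0],"turn": [0,0,0],"grip": 10},
  ],
)

```text
t: 7.32
tool_pos: [0.6022, -0.0009, 0.2586]
orientation: [1.301, 1.147, -1.302]
force: [-0.1, -0.2, -1.0]
opening: 0.0236
```

```bash
python3 -c "
from h import *
plan((.602,-.001,.26),-1.697)"
```

```text
t 7.33 shift [-1.4 -0.2  0.1] turn [0.0002 0.0001 0.0002] F [-0.06 -0.15 -1.05] M [-0.047  0.064 -0.004] open 23.6
```

step_arm(
  commands=[
    {"xyz": [1,0,0],"turn": [0,0,0],"grip": 10},
    {"xyz": [2,0,0],"turn": [0,0,0],"grip": 10},
    {"xyz": [2,0,0],"turn": [0,0,0],"grip": 10},
  ],
)

```text
t: 7.7
tool_pos: [0.6024, -0.001, 0.257]
orientation: [1.301, 1.146, -1.301]
force: [-0.6, -0.4, 1.0]
opening: 0.0238
```

```bash
python3 -c "
from h import *
plan((.602,-.001,.26),-1.697)"
```

```text
t 7.7 shift [-3.  -0.4  0. ] turn [ 0.0002  0.0002 -0.0005] F [-0.63 -0.35  1.04] M [-0.367  0.129 -0.014] open 23.8
```

step_arm(
  commands=[
    {"xyz": [0.5,0,0],"turn": [0,0,0],"grip": 10},
    {"xyz": [1,0,0],"turn": [0,0,0],"grip": 10},
    {"xyz": [1,0,0],"turn": [0,0,0],"grip": 10},
  ],
)

```text
t: 8.07
tool_pos: [0.6024, -0.001, 0.2561]
orientation: [1.302, 1.146, -1.301]
force: [-0.5, 0.4, 3.5]
opening: 0.0238
```

```bash
python3 -c "
from h import *
plan((.602,-.001,.26),-1.697);print(telemetry.read_state()['tool_pos'])"
```

```text
t 8.07 shift [-3.9 -0.4  0. ] turn [ 0.0002  0.0002 -0.0007] F [-0.55  0.36  3.45] M [-0.579  0.175 -0.045] open 23.8
[ 0.60243911 -0.00101806  0.25611875]
```

step_arm(
  commands=[
    {"xyz": [0,0,6],"turn": [0,0,0],"grip": 10},
    {"xyz": [0,0,12],"turn": [0,0,0],"grip": 10},
    {"xyz": [0,0,18],"turn": [0,0,0],"grip": 10},
  ],
)

```text
t: 8.45
tool_pos: [0.6001, -0.0191, 0.2561]
orientation: [1.302, 1.147, -1.301]
force: [0.2, 4.2, 5.7]
opening: 0.0235
```

```bash
python3 -c "
from h import *
plan((.602,-.001,.26),-1.697);print(telemetry.read_state()['tool_pos'])"
```

```text
t 8.45 shift [ -3.9  -0.4 -18.2] turn [ 0.0003 -0.0004 -0.0006] F [0.21 4.23 5.67] M [-0.086  0.096 -0.007] open 23.5
[ 0.60012171 -0.01907685  0.25605909]
```

step_arm(
  commands=[
    {"xyz": [-0.3,0,6],"turn": [0,0,0],"grip": 10},
    {"xyz": [-0.4,0,12],"turn": [0,0,0],"grip": 10},
    {"xyz": [-0.5,0,18],"turn": [0,0,0],"grip": 10},
  ],
)

```text
t: 8.82
tool_pos: [0.5977, -0.0371, 0.2564]
orientation: [1.302, 1.147, -1.301]
force: [0.8, 4.6, 5.1]
opening: 0.0235
```

```bash
python3 -c "
from h import *
plan((.602,-.001,.26),-1.697);print(telemetry.read_state()['tool_pos'])"
```

```text
t 8.82 shift [ -3.6  -0.3 -36.3] turn [ 0.0001 -0.0002 -0.0002] F [0.75 4.58 5.11] M [ 0.025  0.051 -0.017] open 23.5
[ 0.59773962 -0.03705231  0.256368  ]
```

step_arm(
  commands=[
    {"xyz": [-0.1,0,6],"turn": [0,0,0],"grip": 10},
    {"xyz": [-0.3,0,12],"turn": [0,0,0],"grip": 10},
    {"xyz": [-0.4,0,18],"turn": [0,0,0],"grip": 10},
    {"xyz": [-0.5,0,24],"turn": [0,0,0],"grip": 10},
  ],
)

```text
t: 9.32
tool_pos: [0.5947, -0.0608, 0.2569]
orientation: [1.302, 1.147, -1.301]
force: [0.4, 5.0, 6.7]
opening: 0.0236
```

```bash
python3 -c "
from h import *
plan((.602,-.001,.26),-1.697);print(telemetry.read_state()['tool_pos'])"
```

```text
t 9.32 shift [ -3.1  -0.3 -60.2] turn [ 0.0002 -0.0003 -0.0002] F [0.36 5.01 6.7 ] M [0.142 0.02  0.049] open 23.6
[ 0.59473299 -0.06076823  0.25691282]
```

step_arm(
  commands=[
    {"xyz": [-0.4,0,6],"turn": [0,0,0],"grip": 10},
    {"xyz": [-0.7,0,12],"turn": [0,0,0],"grip": 10},
    {"xyz": [-0.9,0,18],"turn": [0,0,0],"grip": 10},
    {"xyz": [-1.0,0,24],"turn": [0,0,0],"grip": 10},
  ],
)

```text
t: 9.82
tool_pos: [0.5915, -0.0847, 0.2575]
orientation: [1.301, 1.147, -1.302]
force: [0.5, 3.2, 3.9]
opening: 0.0234
```

```bash
python3 -c "
from h import *
plan((.602,-.001,.26),-1.697);print(telemetry.read_state()['tool_pos'])
S=read_camera('scene');T=read_camera('top')
I=np.zeros((600,800,3),np.uint8);I[:,:400]=crop(S,195,130,100,150,4);I[:300,400:]=crop(T,250,150,100,75,4)
cv2.imwrite('pics/v3.png',I)"
```

```text
t 9.82 shift [ -2.5  -0.1 -84.4] turn [ 0.0001 -0.      0.0004] F [0.51 3.2  3.91] M [0.188 0.051 0.014] open 23.4
[ 0.59152968 -0.08472681  0.25753135]
```

View pics/v3.png

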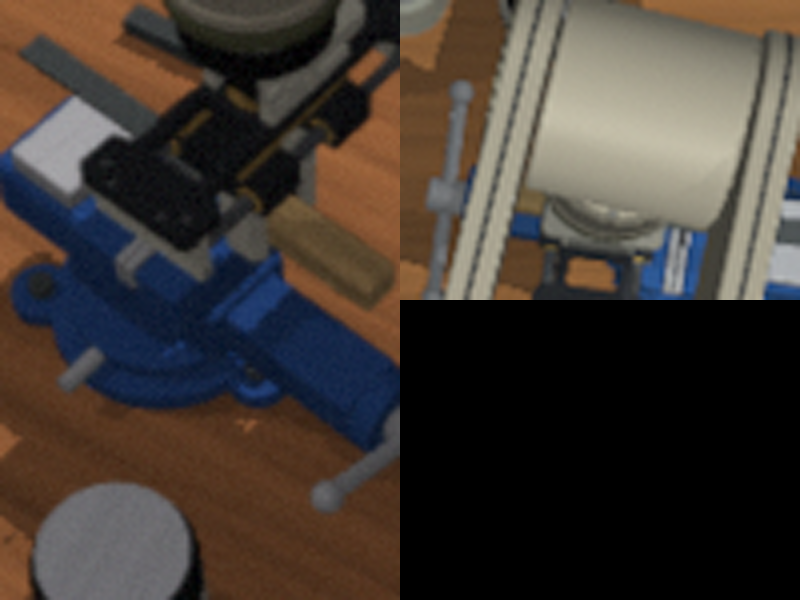

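Stroke 1 reached the end of its travel: the tip is near (30,45) past the anvil and the blade is still bearing about 5 N. I'll unload gradually while still moving forward, lift clear, then return.

step_arm(
  commands=[
    {"xyz": [-0.6,0,2],"turn": [0,0,0],"grip": 10},
    {"xyz": [-1.2,0,4],"turn": [0,0,0],"grip": 10},
    {"xyz": [-1.8,0,6],"turn": [0,0,0],"grip": 10},
    {"xyz": [-2.6,0,8],"turn": [0,0,0],"grip": 10},
    {"xyz": [-8,0,8],"turn": [0,0,0],"grip": 10},
    {"xyz": [-20,0,8],"turn": [0,0,0],"grip": 10},
    {"xyz": [-26,0,-15],"turn": [0,0,0],"grip": 10},
    {"xyz": [-26,0,-40],"turn": [0,0,0],"grip": 10},
    {"xyz": [-26,0,-65],"turn": [0,0,0],"grip": 10},
    {"xyz": [-26,0,-82],"turn": [0,0,0],"grip": 10},
    {"xyz": [-26,0,-84],"turn": [0,0,0],"grip": 10},
    {"xyz": [-26,0,-84],"turn": [0,0,0],"grip": 10},
  ],
)

```text
t: 11.42
tool_pos: [0.6023, -0.0013, 0.2839]
orientation: [1.301, 1.147, -1.301]
force: [1.0, -0.4, -0.9]
opening: 0.0237
```

```bash
python3 -c "
from h import *
plan((.6024,-.001,.2561),-1.697);print(telemetry.read_state()['tool_pos'])
S=read_camera('scene');W=read_camera('wrist')
I=np.zeros((600,800,3),np.uint8);I[:300,:]=crop(S,195,140,200,75,4);I[300:,:400]=cv2.resize(W[:,:,::-1],(400,300));
cv2.imwrite('pics/v4.png',I)"
```

```text
t 11.43 shift [27.8  0.1 -0.3] turn [ 0.0003  0.0003 -0.0001] F [ 1.05 -0.38 -0.89] M [0.013 0.061 0.048] open 23.7
[ 0.60229193 -0.00129963  0.28391472]
```

View pics/v4.png

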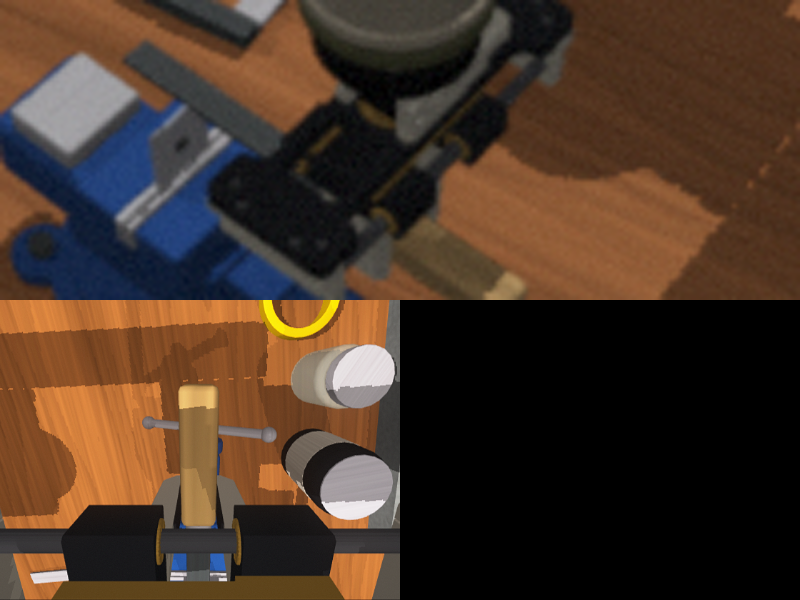

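The file returned clear and is still level and square in the grip (tip near (135,52)), and the plate is upright. Starting stroke 2.

step_arm(
  commands=[
    {"xyz": [12,0,0],"turn": [0,0,0],"grip": 10},
    {"xyz": [22,0,0],"turn": [0,0,0],"grip": 10},
    {"xyz": [26,0,0],"turn": [0,0,0],"grip": 10},
    {"xyz": [27.4,0,0],"turn": [0,0,0],"grip": 10},
    {"xyz": [27.4,0,0],"turn": [0,0,0],"grip": 10},
  ],
)

```text
t: 12.15
tool_pos: [0.6023, -0.0011, 0.2567]
orientation: [1.301, 1.147, -1.301]
force: [-2.4, 0.4, 1.3]
opening: 0.0235
```

```bash
python3 -c "
from h import *
plan((.6024,-.001,.2561),-1.697)"
```

```text
t 12.15 shift [ 0.6  0.1 -0.1] turn [ 0.      0.0002 -0.0003] F [-2.39  0.42  1.27] M [-0.538  0.442 -0.239] open 23.5
```

step_arm(
  commands=[
    {"xyz": [0.6,0,2],"turn": [0,0,0],"grip": 10},
    {"xyz": [0.6,0,8],"turn": [0,0,0],"grip": 10},
    {"xyz": [0.5,0,15],"turn": [0,0,0],"grip": 10},
    {"xyz": [0.4,0,22],"turn": [0,0,0],"grip": 10},
    {"xyz": [0.3,0,29],"turn": [0,0,0],"grip": 10},
    {"xyz": [0.1,0,36],"turn": [0,0,0],"grip": 10},
  ],
)

```text
t: 12.9
tool_pos: [0.5978, -0.0372, 0.2565]
orientation: [1.302, 1.147, -1.301]
force: [-0.6, 4.6, 5.0]
opening: 0.0236
```

```bash
python3 -c "
from h import *
plan((.6024,-.001,.2561),-1.697)"
```

```text
t 12.9 shift [  0.4   0.  -36.4] turn [ 0.0001 -0.0002 -0.0004] F [-0.56  4.58  5.05] M [-0.02   0.13   0.047] open 23.6
```

Same as stroke 1. Continue.

step_arm(
  commands=[
    {"xyz": [-0.2,0,7],"turn": [0,0,0],"grip": 10},
    {"xyz": [-0.4,0,14],"turn": [0,0,0],"grip": 10},
    {"xyz": [-0.6,0,21],"turn": [0,0,0],"grip": 10},
    {"xyz": [-0.8,0,28],"turn": [0,0,0],"grip": 10},
    {"xyz": [-0.9,0,35],"turn": [0,0,0],"grip": 10},
    {"xyz": [-1.1,0,42],"turn": [0,0,0],"grip": 10},
    {"xyz": [-1.2,0,49],"turn": [0,0,0],"grip": 10},
  ],
)

```text
t: 13.78
tool_pos: [0.5915, -0.0857, 0.2574]
orientation: [1.301, 1.147, -1.302]
force: [0.4, 4.5, 3.5]
opening: 0.0236
```

```bash
python3 -c "
from h import *
plan((.6024,-.001,.2561),-1.697)"
```

```text
t 13.78 shift [  1.3   0.2 -85.4] turn [ 0.0002 -0.0001  0.0002] F [0.39 4.52 3.52] M [0.216 0.045 0.016] open 23.6
```

step_arm(
  commands=[
    {"xyz": [-0.6,0,2],"turn": [0,0,0],"grip": 10},
    {"xyz": [-1.2,0,4],"turn": [0,0,0],"grip": 10},
    {"xyz": [-1.8,0,6],"turn": [0,0,0],"grip": 10},
    {"xyz": [-2.6,0,8],"turn": [0,0,0],"grip": 10},
    {"xyz": [-8,0,8],"turn": [0,0,0],"grip": 10},
    {"xyz": [-20,0,8],"turn": [0,0,0],"grip": 10},
    {"xyz": [-26,0,-15],"turn": [0,0,0],"grip": 10},
    {"xyz": [-26,0,-40],"turn": [0,0,0],"grip": 10},
    {"xyz": [-26,0,-65],"turn": [0,0,0],"grip": 10},
    {"xyz": [-26,0,-82],"turn": [0,0,0],"grip": 10},
    {"xyz": [-26,0,-85],"turn": [0,0,0],"grip": 10},
    {"xyz": [-26,0,-85],"turn": [0,0,0],"grip": 10},
  ],
)

```text
t: 15.28
tool_pos: [0.6023, -0.0013, 0.2836]
orientation: [1.301, 1.147, -1.301]
force: [0.3, -0.4, -0.9]
opening: 0.0237
```

```bash
python3 -c "
from h import *
plan((.6024,-.001,.2561),-1.697)"
```

```text
t 15.28 shift [27.5  0.1 -0.3] turn [ 0.0004  0.0004 -0.0001] F [ 0.25 -0.4  -0.92] M [-0.044  0.052  0.008] open 23.7
```

step_arm(
  commands=[
    {"xyz": [12,0,0],"turn": [0,0,0],"grip": 10},
    {"xyz": [22,0,0],"turn": [0,0,0],"grip": 10},
    {"xyz": [26,0,0],"turn": [0,0,0],"grip": 10},
    {"xyz": [27.2,0,0],"turn": [0,0,0],"grip": 10},
    {"xyz": [27.8,0,0],"turn": [0,0,0],"grip": 10},
    {"xyz": [27.8,0,0],"turn": [0,0,0],"grip": 10},
  ],
)

```text
t: 16.02
tool_pos: [0.6024, -0.0011, 0.2561]
orientation: [1.302, 1.146, -1.301]
force: [-3.0, -1.8, 4.3]
opening: 0.0234
```

```bash
python3 -c "
from h import *
plan((.6024,-.001,.2561),-1.697)"
```

```text
t 16.02 shift [ 0.   0.  -0.1] turn [ 0.      0.0003 -0.0005] F [-3.05 -1.79  4.33] M [-0.864  0.494 -0.311] open 23.4
```

step_arm(
  commands=[
    {"xyz": [0,0,3],"turn": [0,0,0],"grip": 10},
    {"xyz": [0,0,9],"turn": [0,0,0],"grip": 10},
    {"xyz": [0,0,15],"turn": [0,0,0],"grip": 10},
    {"xyz": [-0.1,0,22],"turn": [0,0,0],"grip": 10},
    {"xyz": [-0.2,0,29],"turn": [0,0,0],"grip": 10},
    {"xyz": [-0.4,0,36],"turn": [0,0,0],"grip": 10},
  ],
)

```text
t: 16.77
tool_pos: [0.5979, -0.0371, 0.2564]
orientation: [1.302, 1.147, -1.301]
force: [0.4, 3.1, 5.5]
opening: 0.0235
```

```bash
python3 -c "
from h import *
plan((.6024,-.001,.2561),-1.697)"
```

```text
t 16.77 shift [  0.3  -0.  -36.4] turn [ 0.0002 -0.0003 -0.0007] F [0.42 3.13 5.51] M [-0.076  0.086 -0.014] open 23.5
```

step_arm(
  commands=[
    {"xyz": [-0.2,0,7],"turn": [0,0,0],"grip": 10},
    {"xyz": [-0.4,0,14],"turn": [0,0,0],"grip": 10},
    {"xyz": [-0.6,0,21],"turn": [0,0,0],"grip": 10},
    {"xyz": [-0.8,0,28],"turn": [0,0,0],"grip": 10},
    {"xyz": [-0.9,0,35],"turn": [0,0,0],"grip": 10},
    {"xyz": [-1.1,0,42],"turn": [0,0,0],"grip": 10},
    {"xyz": [-1.2,0,49],"turn": [0,0,0],"grip": 10},
  ],
)

```text
t: 17.65
tool_pos: [0.5915, -0.0857, 0.2573]
orientation: [1.302, 1.147, -1.301]
force: [-0.2, 3.3, 4.0]
opening: 0.0234
```

```bash
python3 -c "
from h import *
plan((.6024,-.001,.2561),-1.697)"
```

```text
t 17.65 shift [  1.2   0.1 -85.4] turn [ 0.0001 -0.0003 -0.0001] F [-0.17  3.25  4.  ] M [0.26  0.042 0.047] open 23.4
```

step_arm(
  commands=[
    {"xyz": [-0.6,0,2],"turn": [0,0,0],"grip": 10},
    {"xyz": [-1.2,0,4],"turn": [0,0,0],"grip": 10},
    {"xyz": [-1.8,0,6],"turn": [0,0,0],"grip": 10},
    {"xyz": [-2.6,0,8],"turn": [0,0,0],"grip": 10},
    {"xyz": [-8,0,8],"turn": [0,0,0],"grip": 10},
    {"xyz": [-25,0,8],"turn": [0,0,0],"grip": 10},
    {"xyz": [-50,0,-15],"turn": [0,0,0],"grip": 10},
    {"xyz": [-72,0,-40],"turn": [0,0,0],"grip": 10},
    {"xyz": [-76,0,-65],"turn": [0,0,0],"grip": 10},
    {"xyz": [-76,0,-82],"turn": [0,0,0],"grip": 10},
    {"xyz": [-76,0,-85],"turn": [0,0,0],"grip": 10},
    {"xyz": [-76,0,-85],"turn": [0,0,0],"grip": 10},
  ],
)

```text
t: 19.15
tool_pos: [0.6021, -0.0012, 0.3328]
orientation: [1.301, 1.147, -1.302]
force: [0.0, 0.2, -1.6]
opening: 0.024
```

```bash
python3 -c "
from h import *
plan((.4744,.2694,.333),-.173)"
```

```text
t 19.15 shift [-2.000e-01 -1.606e+02 -2.525e+02] turn [-1.5237e+00 -3.0000e-04  1.0000e-03] F [ 0.02  0.19 -1.59] M [-0.015  0.063  0.001] open 24.0
```

step_arm(
  commands=[
    {"xyz": [0,-14,-22],"turn": [-0.13,0,0],"grip": 10},
    {"xyz": [0,-30,-47],"turn": [-0.28,0,0],"grip": 10},
    {"xyz": [0,-46,-72],"turn": [-0.43,0,0],"grip": 10},
    {"xyz": [0,-62,-97],"turn": [-0.58,0,0],"grip": 10},
    {"xyz": [0,-78,-122],"turn": [-0.73,0,0],"grip": 10},
    {"xyz": [0,-94,-147],"turn": [-0.88,0,0],"grip": 10},
    {"xyz": [0,-110,-172],"turn": [-1.03,0,0],"grip": 10},
    {"xyz": [0,-126,-197],"turn": [-1.18,0,0],"grip": 10},
    {"xyz": [0,-142,-222],"turn": [-1.33,0,0],"grip": 10},
    {"xyz": [0,-153,-240],"turn": [-1.45,0,0],"grip": 10},
    {"xyz": [0,-160.6,-252.5],"turn": [-1.524,0,0],"grip": 10},
    {"xyz": [0,-160.6,-252.5],"turn": [-1.524,0,0],"grip": 10},
  ],
)

```text
t: 20.65
tool_pos: [0.4745, 0.2696, 0.3329]
orientation: [0.135, 1.567, -0.136]
force: [-0.4, 0.3, -1.1]
opening: 0.0237
```

```bash
python3 -c "
from h import *
plan((.4744,.2694,.106),-.173)
S=read_camera('scene');W=read_camera('wrist')
I=np.zeros((600,800,3),np.uint8);I[:300,:400]=crop(S,360,200,133,100,3)[:300,:400] if 0 else cv2.resize(S[190:370,330:560,::-1],(400,300));I[:300,400:]=cv2.resize(W[:,:,::-1],(400,300));I[300:,:400]=crop(S,195,130,100,75,4)
cv2.imwrite('pics/v5.png',I)"
```

```text
t 20.65 shift [ 2.269e+02 -1.000e-01  0.000e+00] turn [ 0.0002 -0.0005  0.0006] F [-0.37  0.32 -1.08] M [-0.003  0.061  0.001] open 23.7
```

View pics/v5.png

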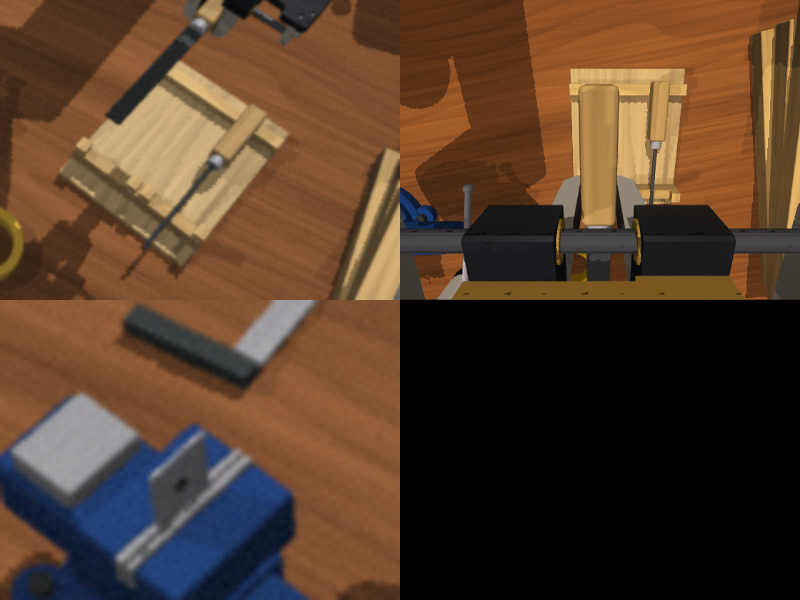

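The plate is upright (lower left), the slot is free, and the file is held square above it. Lowering now.

step_arm(
  commands=[
    {"xyz": [25,0,0],"turn": [0,0,0],"grip": 10},
    {"xyz": [70,0,0],"turn": [0,0,0],"grip": 10},
    {"xyz": [120,0,0],"turn": [0,0,0],"grip": 10},
    {"xyz": [165,0,0],"turn": [0,0,0],"grip": 10},
    {"xyz": [195,0,0],"turn": [0,0,0],"grip": 10},
    {"xyz": [212,0,0],"turn": [0,0,0],"grip": 10},
    {"xyz": [219,0,0],"turn": [0,0,0],"grip": 10},
    {"xyz": [223,0,0],"turn": [0,0,0],"grip": 10},
    {"xyz": [226,0,0],"turn": [0,0,0],"grip": 10},
    {"xyz": [227,0,0],"turn": [0,0,0],"grip": 10},
    {"xyz": [228,0,0],"turn": [0,0,0],"grip": 10},
    {"xyz": [228,0,0],"turn": [0,0,0],"grip": 10},
  ],
)

```text
t: 22.25
tool_pos: [0.4747, 0.2698, 0.1054]
orientation: [0.136, 1.566, -0.136]
force: [0.3, -0.7, -1.5]
opening: 0.0234
```

```bash
python3 -c "
from h import *
plan((.4744,.2694,.1039),-.173)"
```

```text
t 22.25 shift [ 1.5 -0.5 -0.2] turn [ 0.0003  0.0002 -0.0001] F [ 0.27 -0.68 -1.53] M [ 0.047  0.018 -0.01 ] open 23.4
```

step_arm(
  commands=[
    {"xyz": [0.7,0,0],"turn": [0,0,0],"grip": 10},
    {"xyz": [1.3,0,0],"turn": [0,0,0],"grip": 10},
    {"xyz": [1.6,0,0],"turn": [0,0,0],"grip": 10},
    {"xyz": [1.6,0,0],"turn": [0,0,0],"grip": 10},
  ],
)

```text
t: 22.75
tool_pos: [0.4747, 0.2698, 0.1039]
orientation: [0.136, 1.566, -0.136]
force: [-2.3, -0.1, 3.0]
opening: 0.0237
```

```bash
python3 -c "
from h import *
plan((.4744,.2694,.1039),-.173)"
```

```text
t 22.75 shift [-0.  -0.4 -0.2] turn [ 0.0002  0.0001 -0.    ] F [-2.26 -0.09  2.97] M [-0.165  0.324  0.031] open 23.7
```

Seated: 3 N upward, same height as at pickup. Opening the fingers gently, then rising straight up.

step_arm(
  commands=[
    {"xyz": [0,0,0],"turn": [0,0,0],"grip": 26},
    {"xyz": [0,0,0],"turn": [0,0,0],"grip": 32},
    {"xyz": [0,0,0],"turn": [0,0,0],"grip": 45},
    {"xyz": [0,0,0],"turn": [0,0,0],"grip": 60},
    {"xyz": [0,0,0],"turn": [0,0,0],"grip": 60},
    {"xyz": [-10,0,0],"turn": [0,0,0],"grip": 60},
    {"xyz": [-40,0,0],"turn": [0,0,0],"grip": 60},
    {"xyz": [-80,0,0],"turn": [0,0,0],"grip": 60},
    {"xyz": [-120,0,0],"turn": [0,0,0],"grip": 60},
    {"xyz": [-150,0,0],"turn": [0,0,0],"grip": 60},
    {"xyz": [-150,0,0],"turn": [0,0,0],"grip": 60},
  ],
)

```text
t: 24.12
tool_pos: [0.4762, 0.2704, 0.2577]
orientation: [0.138, 1.561, -0.133]
force: [-0.4, 0.0, -0.3]
opening: 0.0601
```

```bash
python3 -c "
from h import *
plan((.4744,.2694,.1039),-.173)
S=read_camera('scene');W=read_camera('wrist');T=read_camera('top')
I=np.zeros((600,800,3),np.uint8);I[:300,:400]=cv2.resize(S[190:370,330:560,::-1],(400,300));I[:300,400:]=cv2.resize(W[:,:,::-1],(400,300));I[300:,:400]=crop(S,195,130,100,75,4);I[300:,400:]=cv2.resize(T[:,:,::-1],(400,300))
cv2.imwrite('pics/v6.png',I)"
```

```text
t 24.12 shift [153.8  -1.9  -2.4] turn [ 0.0002  0.0056 -0.0038] F [-0.44  0.   -0.34] M [-0.051  0.017  0.025] open 60.1
```

View pics/v6.png

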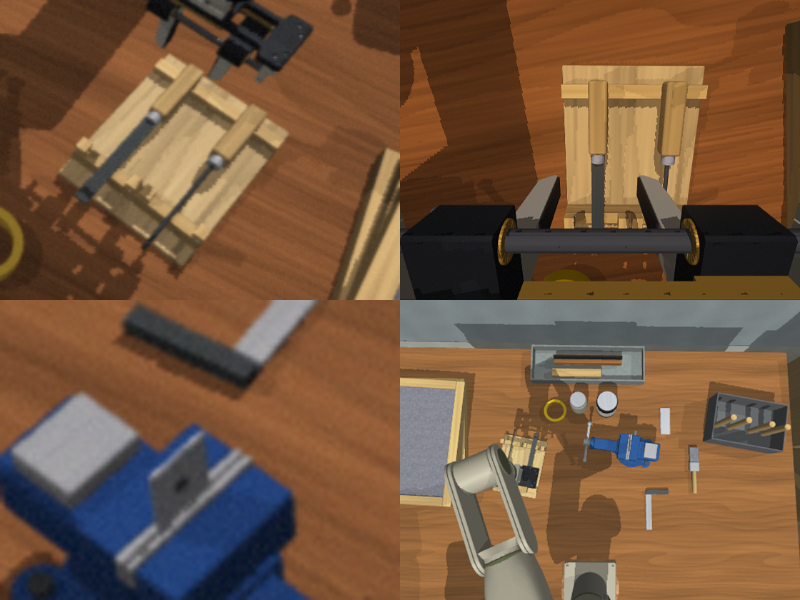

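The flat file lies in its slot on both bars, with its tip pointing the same way as before. The plate is upright, nothing else has moved, and the gripper is clear. Handing in.

```bash
python3 -c "
from h import *
print(robot.close_job())"
```

```text
the job is handed in; nothing more can be done
None
```

I filed the plate's top edge with three full forward strokes, laid the flat file back in its slot and handed the job in at about 24 s. No verdict was reported.

- **Strokes:** The tip went from about 30 mm to about 113 mm past the edge each time, judged from the arm pose and my estimate of the jaw position. The vertical load read about 4–7.5 N during the strokes. Each return was made about 26 mm or more above the edge.
- **Last checks:** The final pictures show the file lying in its slot with its tip the same way, the plate upright, and the other things where they were. The gripper was open and about 150 mm above the file. I judged these by eye and did not measure them again.
- **Doubtful reading:** As the file was set down for the third stroke, the wrist showed about 3 N sideways and 1.8 N along the stroke. That could mean the plate leaned back by up to about 0.012 rad, close to the 0.014 limit. The reading returned to normal once the stroke moved forward. I could not read the plate's lean directly.

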